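# Seat the bottle nest plate on its locating pins

## Task

Nudge the black bottle nest plate along the deck of the aluminium fixture with the fingers until its two round holes drop over the two locating pins and it lies flat and fully home on the lower seat. Only push it, gently: do not grip, lift or tip it up, and leave the other things on the table where they are.

Things in the scene. Friction and masses are not known exactly. Their poses are not given: they have to be found in the camera images.
- fixture: fixed aluminium block, 190 mm long (its x, away from the robot) by 130 mm wide (its y, left). Origin on the table, z up. Near part, x = -0.090 to 0: flat deck, top at z = 0.032. Far part, x = 0 to 0.100: seat 12 mm lower, top at z = 0.020, on which the two locating pins stand. No side walls. A counting scale, 58 mm tall, stands 20 mm or more to its left
- pin_left (a point): tip of the left locating pin, at x = 0.049, y = +0.046, z = 0.031 of the fixture. Steel, 10 mm in diameter, 11 mm tall, the upper 5.5 mm tapering to a 4 mm flat tip, 1 mm below the deck's level
- pin_right (a point): tip of the right locating pin, like the left one, at y = -0.046 of the fixture
- seat (a point): point of the seat's surface midway between the pins (x = 0.049, y = 0, z = 0.020 of the fixture): the plate's origin lies here when home; its rear edge then clears the deck's step by 4 mm. The plate (centre of mass 14 mm behind its origin) stays level as it slides from the deck onto the pin tips and drops 12 mm when both holes are over the pins. More than 12 mm off to a side, it would miss a pin and tip
- nest_plate: loose black plastic plate, 0.3 kg, 90 (its x) x 120 (its y) mm, 10 mm thick, with two 54x28 mm windows and two round holes. A rail along its rear edge (x -0.045 to -0.025) makes the flat rear face 22 mm high. Origin: centre of underside, midway between the holes; x forward. Starts flat on the deck, 52 to 70 mm short of home, 8 to 18 mm too far right, turned up to 0.2 rad from the fixture
- hole_left (a point): centre of the left hole (13 mm in diameter) at the underside, y = +0.046 of the plate
- hole_right (a point): centre of the right hole (13 mm in diameter) at the underside, y = -0.046 of the plate
- ferrule: bystander, to be left where it is: short flanged white metal ferrule, 50 mm across, 30 mm tall. Origin: centre of its underside
- beaker: bystander, to be left where it is: small white dosing cup, 58 mm across, 61 mm tall. Origin: centre of its underside
- bottle_18: bystander, to be left where it is: upright oval bottle, tan with white top, 26x52x97 mm, at the back left. Origin: centre of its underside
- nozzle_spare: bystander, to be left where it is: white stepped filling nozzle standing on its flange, 32 mm across, 67 mm tall. Origin: centre of its underside
- seal_ring: bystander, to be left where it is: flat white silicone ring, 43 mm across, 8 mm tall. Origin: centre of its underside
- bottle_13: bystander, to be left where it is: upright oval bottle, tan with white top, 26x52x97 mm, between the scale and the group of bottles. Origin: centre of its underside
- tape_roll: bystander, to be left where it is: roll of packing tape lying flat, 103 mm across, 48 mm tall. Origin: centre of its underside

How it is judged (in metres and radians):
At the end, for the whole second after the job is handed in: Both holes of the nest plate are over their pins (centres within 3 mm), its underside is within 1.5 mm of the seat and level within 0.025 rad, it is at rest, and every bystander is within 15 mm of where it stood (horizontal distance between hole_left and pin_left below 0.003 m and horizontal distance between hole_right and pin_right below 0.003 m and z of nest_plate in the frame of seat below 0.0015 m and angle between nest_plate's own z axis and vertical below 0.025 rad and linear speed of nest_plate below 0.005 m/s and distance of each of ferrule, beaker, bottle_18, nozzle_spare, seal_ring, bottle_13, tape_roll from where it was at the start of the episode below 0.015 m); the robot touches nothing.
It fails at once if the plate was lifted more than 6 mm above the deck, or tipped up (z of nest_plate in the frame of fixture above 0.038 m or angle between nest_plate's own z axis and vertical above 0.3 rad).
It fails at once if the plate was gripped or pushed hard (over 35 N from the fingers) (contact force between the fingers and nest_plate above 35 N).
It fails at once if a bystander was moved by 15 mm or more (distance of any of ferrule, beaker, bottle_18, nozzle_spare, seal_ring, bottle_13, tape_roll from where it was at the start of the episode above 0.015 m).
It also fails if it takes over 72 s, if anything falls off the work surface, if the arm or the gripper's body presses on something with over 40 N, if the wrist force passes 120 N, or if a joint passes its speed limit or range.

## Robot

A 6-joint arm with a two-finger parallel gripper is mounted at the origin on the work surface; the furniture and walls round the work are solid. World frame = base frame: x ahead of the robot, y to its left, z up, the work surface at z = 0. Lengths are in m, angles in degrees, forces in N, time in s.
With the tool pointing down it reaches from about 0.35 to 0.875 m from the base axis. Payload 4.2 kg.
Tool frame: the origin (TCP) lies midway between the tips of the shut fingers; the grasp point (between the pads) lies 19 mm behind it (hold_point_z is the z of the grasp point in the tool frame, in m); z points along the fingers, y is the direction in which the jaws open and shut (so a half turn about z gives the same grasp; the last joint's range is limited). The gripper opens to 87 mm and grips with 3 to 60 N. Pads are 19 mm wide; open, the fingers measure 117 mm over their backs; the gripper's body (75 mm by 190 mm) begins 51 mm behind the grasp point.
Start: joints at [91.593, 22.042, 0.453, 0, -68.411, -14.817], TCP at [0.143, 0.608, 0.223] pointing down, gripper open.
Joint ranges: [-179.83, 179.83], [-69.29, 118.12], [-61.27, 80.66], [-181.25, 117.63], [-171.15, -9.14], [-177.46, 177.46]. Speed limits (degrees/s): [159.86, 159.86, 180, 180, 180, 180].

## Interface

Orientations are given as a 3x3 rotation matrix whose columns are the frame's x, y, z axes.
In Python, from station import * gives the robot as it stands. The module is installed in compiled form; this text tells all that it offers.
- The arm moves only by the tool jog_arm, never from a script. Its argument "moves" is a list of rows, each a list of 7 numbers: the closure, from -1 (fully open) to 1 (shut), then the shift along the tool's x, y, z in m, then the turn, a rotation vector about the tool's x, y, z in rad. In form: [[gripper, x, y, z, wx, wy, wz], ...]. A call has exactly 10 rows; each row is the pose to reach, as a shift and turn from the pose commanded when the call began, along the tool's axes at that moment; what a row does not reach only later rows make up. A row lasts 1/12 s, in which the tool goes at most 41.7 mm and 7.16 degrees, less where a joint would pass 70% of its speed; a pose out of reach is approached as far as the arm can. A call with a gripper value outside its range is refused whole. The fingers move at their own pace and stop on an object; the grip force is fixed at half the most. Time passes only in rows, so rows that repeat a pose let the fingers close, or fill a call up. It gives the time, the measured TCP pose, the force and the opening at its end, in the units of the state.
- sense(): the state, without advancing time (a new reading comes with each control period).
- capture(name): name is "scene" or "top" or "wrist"; returns a dict with "frame" (420x560x3 uint8, red, green, blue), "fov_y" (degrees; the focal length in pixels is half the picture's height over the tangent of half this angle, whatever the lens; pixels are square), "cx", "cy" (the principal point, pixels), "world_from_camera" (4x4, takes a point from camera to world coordinates). Camera axes: x right, y down, z forward; pixel columns grow to the right and rows downward; lengths in m; the calibration is good to about 2 mm. A picture is of the moment at which its call begins. There is no depth.
- finish_job(): hands the job in, once; it reports no verdict.
The state is a dict: "time_s": time; "joints": joint angles; "joint_velocities": joint speeds; "effort": joint torques, N m; "tcp_pos": TCP position; "ee_rot": TCP orientation; "wrist_force": force on the tool from outside, world axes, zero at the start; "moment": the same for the moment, N m; "gripper_width": opening from 0.0 (shut) to 1.0 (fully open).
Only numpy, scipy, OpenCV 4.12 (cv2) and the standard library are available. Lean on these libraries where they do the work, as an engineer would, in place of code of your own. Each camera call takes 0.05 s, during which the arm holds its last target.

## Working session

There is one attempt and no reset: what is moved stays moved. The work goes in short steps, Python scripts to look and compute and a tool call to move; the robot and the scene stay as the last step left them, time stands still between calls to the robot, and variables do not carry over. Pictures are saved under pics/ and viewed, and the job is handed in when it is done.

Besides the shell and the picture viewer there is one more tool, called after "Call:" as name(argument=value, ...), one argument or row to a line, values as JSON. jog_arm: Moves the arm, as the interface text tells. Its arguments: {"type":"object","properties":{"moves":{"type":"array"}},"required":["moves"]}

```bash
mkdir -p pics
python3 - <<'E'
from station import *
import cv2,pickle
s=sense();print(s['time_s'],s['tcp_pos'],s['ee_rot'],s['wrist_force'])
for n in ["scene","top","wrist"]:
    c=capture(n);cv2.imwrite(f'pics/{n}0.png',c['frame'][:,:,::-1]);pickle.dump(c,open(f'pics/{n}0.pkl','wb'))
    print(n,c['fov_y'],c['cx'],c['cy'],c['world_from_camera'].round(3).tolist() if hasattr(c['world_from_camera'],'round') else c['world_from_camera'])
E
```

```text
0.0 [0.14280739 0.60786719 0.22146394] [[ 9.73440923e-01 -2.28937994e-01 -4.04997494e-04]
 [-2.28938335e-01 -9.73438645e-01 -2.10777726e-03]
 [ 8.83100849e-05  2.14451609e-03 -9.99997697e-01]] [ 0.33735667  0.55894088 -0.31472397]
scene 46.0571752890881 279.50338891032106 202.0937262016517 [[0.75, -0.266, 0.606, -0.354], [-0.662, -0.33, 0.673, -0.965], [0.021, -0.906, -0.423, 0.679], [0.0, 0.0, 0.0, 1.0]]
top 46.533133483589204 277.21283830428877 212.1430805696558 [[-0.02, -0.987, 0.158, 0.327], [-1.0, 0.023, 0.015, 0.004], [-0.018, -0.157, -0.987, 1.281], [0.0, 0.0, 0.0, 1.0]]
wrist 61.56607107483073 284.0305970895403 209.60968683308698 [[-0.229, -0.927, -0.295, 0.225], [-0.973, 0.219, 0.068, 0.589], [0.002, 0.303, -0.953, 0.383], [0.0, 0.0, 0.0, 1.0]]
```

View pics/scene0.png

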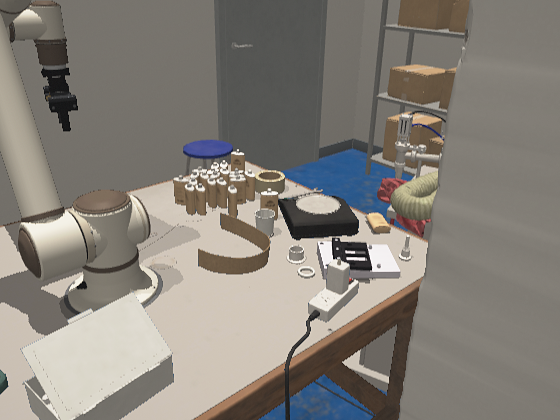

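View pics/top0.png

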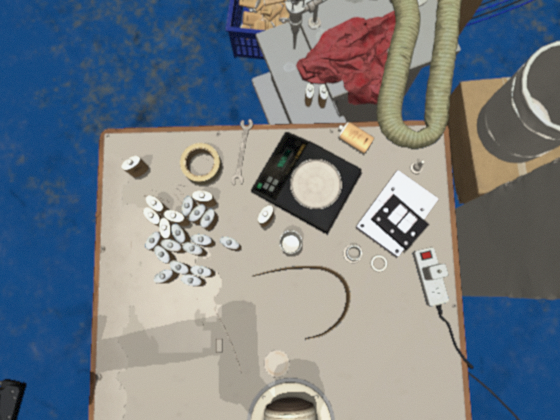

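View pics/wrist0.png

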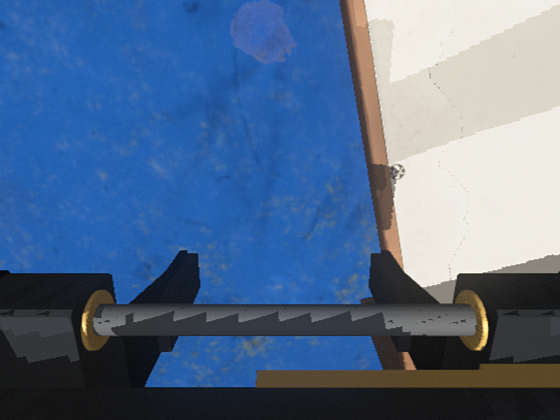

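The pictures show the fixture in the top view near (400,212), with the black plate on its near part at about (402,218). The ferrule is at (353,252), the ring at (378,263), the power strip at (432,275) and the scale at (305,180).

```bash
cat > h.py <<'E'
import numpy as np,cv2,pickle
def cam(c):
    f=c['frame'].shape[0]/2/np.tan(np.radians(c['fov_y'])/2)
    return f,c['cx'],c['cy'],np.array(c['world_from_camera'])
def ray(c,uv,z):
    f,cx,cy,T=cam(c)
    d=T[:3,:3]@np.array([(uv[0]-cx)/f,(uv[1]-cy)/f,1.]);o=T[:3,3]
    return o+d*(z-o[2])/d[2]
def proj(c,p):
    f,cx,cy,T=cam(c)
    q=np.linalg.inv(T)@np.r_[p,1]
    return np.array([cx+f*q[0]/q[2],cy+f*q[1]/q[2]])
E
python3 - <<'E'
from h import *
c=pickle.load(open('pics/top0.pkl','rb'));im=c['frame'][:,:,::-1]
a=im[150:290,335:455];cv2.imwrite('pics/topz.png',cv2.resize(a,None,fx=5,fy=5,interpolation=cv2.INTER_CUBIC)[:600*2])
a=im[165:265,345:450];cv2.imwrite('pics/topz.png',cv2.resize(a,None,fx=6,fy=6,interpolation=cv2.INTER_CUBIC))
c=pickle.load(open('pics/scene0.pkl','rb'));im=c['frame'][:,:,::-1]
a=im[220:320,275:420];cv2.imwrite('pics/scenez.png',cv2.resize(a,None,fx=5.5,fy=5.5,interpolation=cv2.INTER_CUBIC))
E
```

```text
(no output)
```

View pics/topz.png

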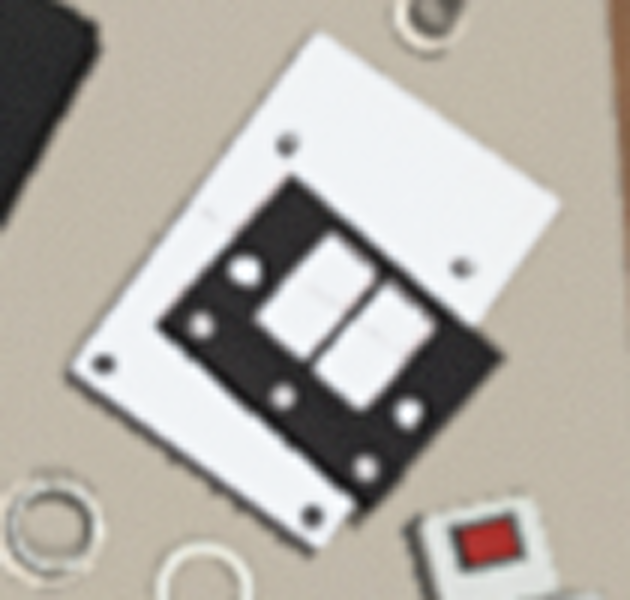

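View pics/scenez.png

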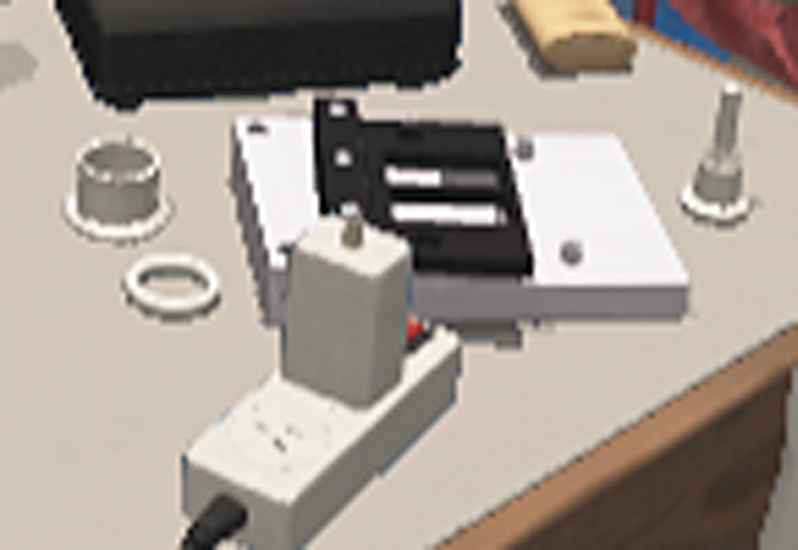

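```bash
cat >> h.py <<'E'
def blobs(c,x0,y0,x1,y1,thr,s=6,dark=True,amin=0.3,amax=1e9):
    g=cv2.cvtColor(c['frame'],cv2.COLOR_RGB2GRAY)[y0:y1,x0:x1]
    g=cv2.resize(g,None,fx=s,fy=s,interpolation=cv2.INTER_CUBIC)
    m=((g<thr) if dark else (g>thr)).astype(np.uint8)
    cs,_=cv2.findContours(m,cv2.RETR_CCOMP,cv2.CHAIN_APPROX_NONE)
    out=[]
    for k in cs:
        M=cv2.moments(k);a=M['m00']/s/s
        if amin<a<amax: out.append((np.array([M['m10'],M['m01']])/M['m00'],a,k))
    return [((p+.5)/s-.5+[x0,y0],a,(k[:,0]+.5)/s-.5+[x0,y0]) for p,a,k in out]
def fit(local,world):
    l=np.array(local,float);w=np.array(world)[:,:2];lm=l.mean(0);wm=w.mean(0)
    a=l-lm;b=w-wm
    th=np.arctan2((a[:,0]*b[:,1]-a[:,1]*b[:,0]).sum(),(a*b).sum())
    R=np.array([[np.cos(th),-np.sin(th)],[np.sin(th),np.cos(th)]])
    o=wm-R@lm
    return o,th,R,np.linalg.norm(w-(l@R.T+o),axis=1)
E
python3 - <<'E'
from h import *
c=pickle.load(open('pics/top0.pkl','rb'))
for d,t in ((True,120),(False,150)):
  print(d)
  for p,a,k in blobs(c,345,165,450,265,t,dark=d): 
    ap=cv2.approxPolyDP(k.astype(np.float32),3,True)[:,0].round(1).tolist() if a>20 else ''
    print(p.round(2),round(a,1),ap)
E
```

```text
True
[414.44 257.91] 25.3 [[413.8999938964844, 250.89999389648438], [417.1000061035156, 264.3999938964844]]
[425.71 254.96] 74.6 [[429.79998779296875, 250.60000610351562], [419.8999938964844, 252.8000030517578], [421.79998779296875, 259.20001220703125], [431.6000061035156, 256.8999938964844]]
[396.57 250.55] 5.0 
[356.74 249.29] 8.9 
[376.23 242.22] 67.6 [[355.79998779296875, 226.8000030517578], [396.3999938964844, 256.6000061035156]]
[361.84 225.18] 4.2 
[421.12 209.4 ] 0.4 
[399.61 221.98] 1612.1 [[392.79998779296875, 194.1999969482422], [370.8999938964844, 218.8000030517578], [403.8999938964844, 251.89999389648438], [428.3999938964844, 223.89999389648438]]
[405.49 242.6 ] 13.0 
[412.57 233.38] 18.1 
[391.74 230.67] 12.3 
[378.11 218.78] 13.5 
[406.81 222.32] 235.3 [[409.8999938964844, 211.60000610351562], [416.8999938964844, 219.8000030517578], [404.1000061035156, 232.89999389648438], [396.79998779296875, 225.10000610351562]]
[385.41 209.65] 23.3 [[382.8999938964844, 208.10000610351562], [387.79998779296875, 211.39999389648438]]
[397.25 213.97] 234.7 [[400.20001220703125, 203.1999
[... 1725 characters left out ...]
3999938964844, 259.79998779296875], [419.3999938964844, 252.39999389648438]]
[396.56 250.58] 9.6 
[356.14 250.19] 35.1 [[351.1000061035156, 246.60000610351562], [358.6000061035156, 248.39999389648438], [358.20001220703125, 256.6000061035156]]
[376.04 242.19] 130.1 [[355.1000061035156, 226.10000610351562], [397.1000061035156, 257.1000061035156]]
[361.82 225.23] 8.3 
[366.77 209.54] 0.3 
[421.2  209.27] 4.2 
[370.53 204.37] 0.7 
[399.73 222.1 ] 1693.9 [[392.79998779296875, 193.8000030517578], [429.1000061035156, 223.60000610351562], [403.8999938964844, 252.89999389648438], [402.79998779296875, 247.39999389648438], [370.6000061035156, 219.1999969482422]]
[392.2  188.96] 5.7 
[416.44 173.85] 2.2
```

Run:
```python
from h import *
c=pickle.load(open('pics/top0.pkl','rb'))
pl,pr=ray(c,(392.15,189.0),.029),ray(c,(421.2,209.3),.029)
print('pins',pl,pr,np.linalg.norm(pl-pr))
hl,hr=ray(c,(385.42,209.66),.037),ray(c,(412.57,233.38),.037)
print('holes',hl,hr,np.linalg.norm(hl-hr))
d=pl-pr;print('fix th',np.degrees(np.arctan2(-d[0],d[1])));d=hl-hr;print('plate th',np.degrees(np.arctan2(-d[0],d[1])))
# white fixture mask
g=cv2.cvtColor(c['frame'],cv2.COLOR_RGB2GRAY)
print(g[215:240:3,350:372].tolist()[3], g[175:190,395:402].tolist()[8])
for t in (212,220,230):
  for p,a,k in blobs(c,345,165,450,265,t,dark=False,amin=300):
    h=cv2.convexHull(k.astype(np.float32));ap=cv2.approxPolyDP(h,2,True)[:,0]
    print(t,p,a,ap.round(1).tolist())
    # edges by line fits
    for q in ap: print(ray(c,q,.032)[:2].round(4),ray(c,q,.02)[:2].round(4))
```

```text
pins [ 0.58099894 -0.27833952  0.029     ] [ 0.52569415 -0.35003645  0.029     ] 0.0905487209110089
holes [ 0.52563906 -0.25619897  0.037     ] [ 0.46279139 -0.32175155  0.037     ] 0.09081283103893419
fix th -37.64547921124321
plate th -43.793177436491476
[186, 185, 186, 187, 186, 179, 166, 170, 217, 235, 207, 147, 129, 164, 223, 243, 244, 242, 242, 242, 242, 243] [242, 241, 242, 242, 242, 242, 242]
212 [397.92100728 206.61127818] 1958.25 [[398.3999938964844, 170.1999969482422], [437.6000061035156, 198.8000030517578], [397.8999938964844, 255.39999389648438], [357.20001220703125, 225.10000610351562]]
[ 0.63   -0.2968] [ 0.6329 -0.2997]
[ 0.5518 -0.3932] [ 0.554 -0.397]
[ 0.4079 -0.2824] [ 0.4087 -0.2851]
[ 0.488  -0.1829] [ 0.4895 -0.1847]
220 [397.95108657 206.07067743] 1888.6666666666667 [[398.6000061035156, 170.60000610351562], [437.20001220703125, 198.89999389648438], [397.79998779296875, 255.1999969482422], [357.3999938964844, 225.10000610351562]]
[ 0.6291 -0.2972] [ 0.632  -0.3001]
[ 0.5514 -0.3923] [ 0.5536 -0.3961]
[ 0.4083 -0.282 ] [ 0.4091 -0.2847]
[ 0.488  -0.1833] [ 0.4895 -0.1851]
230 [397.99694387 205.93807704] 1814.5555555555557 [[398.6000061035156, 170.89999389648438], [436.8999938964844, 199.10000610351562], [397.20001220703125, 254.89999389648438], [357.6000061035156, 225.1999969482422]]
[ 0.6282 -0.2972] [ 0.6311 -0.3001]
[ 0.551  -0.3914] [ 0.5532 -0.3952]
[ 0.4092 -0.2808] [ 0.41   -0.2835]
[ 0.4875 -0.1837] [ 0.4891 -0.1855]
```

Run:
```python
from h import *
c=pickle.load(open('pics/top0.pkl','rb'))
loc=[(.1,.065),(.1,-.065),(-.09,-.065),(-.09,.065),(.049,.046),(.049,-.046)]
w=[ray(c,(398.6,170.6),.02),ray(c,(437.2,198.9),.02),ray(c,(397.8,255.2),.032),ray(c,(357.4,225.1),.032),ray(c,(392.15,189.0),.029),ray(c,(421.2,209.3),.029)]
o,th,R,e=fit(loc,w);print('fixture',o,np.degrees(th),e)
# plate: corners front z .042, windows, holes
lp=[(0,.046),(0,-.046)];wp=[ray(c,(385.42,209.66),.037),ray(c,(412.57,233.38),.037)]
lp+=[(.045,.06),(.045,-.06)];wp+=[ray(c,(392.8,194.0),.042),ray(c,(428.8,223.7),.042)]
op,tp,Rp,ep=fit(lp,wp);print('plate',op,np.degrees(tp),ep)
print('plate in fixture',R.T@(op-o),np.degrees(tp-th))
# front edge check in fixture
for q in wp: print(R.T@(q[:2]-o))
for n,uv,z in [('ferrule',(353,252),.03),('ring',(378.5,263.5),.008),('strip corner L',(413,250),.03),('strip corner R',(437,248),.03)]:
  print(n, R.T@(ray(c,uv,z)[:2]-o), ray(c,uv,z)[:2])
```

```text
fixture [ 0.51604636 -0.28605901] -38.53078495816139 [0.00389597 0.00324627 0.00352482 0.00447662 0.00303946 0.00253112]
plate [ 0.49350148 -0.2889752 ] -43.11285703769025 [0.00106581 0.0010847  0.00218909 0.00082689]
plate in fixture [-0.01581966 -0.01632526] -4.582072079528861
[-0.01109674  0.02933435]
[-0.01942582 -0.06109572]
[0.03239296 0.03823646]
[ 0.0245633  -0.07896596]
ferrule [-0.14859105  0.03113011] [ 0.41919954 -0.16914417]
ring [-0.12965856 -0.04006596] [ 0.3896594  -0.23663269]
strip corner L [-0.05202909 -0.08731293] [ 0.4209551  -0.32195086]
strip corner R [-0.01096226 -0.1328517 ] [ 0.4247129 -0.3831566]
```

Call:
jog_arm(
  moves=[
    [-1,0.0274,0.0129,0,0,0,0.044],
    [-1,0.0548,0.0258,0,0,0,0.088],
    [-1,0.0822,0.0387,0,0,0,0.132],
    [-1,0.1096,0.0516,0,0,0,0.176],
    [-1,0.137,0.0645,0,0,0,0.22],
    [-1,0.1644,0.0774,0,0,0,0.264],
    [-1,0.1918,0.0903,0,0,0,0.308],
    [-1,0.2192,0.1032,0,0,0,0.352],
    [-1,0.2466,0.1161,0,0,0,0.396],
    [-1,0.274,0.129,0,0,0,0.442],
  ],
)

```text
time_s: 0.98
tcp_pos: [0.381, 0.4189, 0.2223]
ee_rot: [[0.781, -0.625, -0.0], [-0.625, -0.781, -0.0], [-0.0, 0.001, -1.0]]
wrist_force: [1.0, 1.0, 0.6]
gripper_width: 0.994
```

Call:
jog_arm(
  moves=[
    [-1,0.0294,0.0175,0,0,0,0],
    [-1,0.0588,0.035,0,0,0,0],
    [-1,0.0882,0.0525,0,0,0,0],
    [-1,0.1176,0.07,0,0,0,0],
    [-1,0.147,0.0875,0,0,0,0],
    [-1,0.1764,0.105,0,0,0,0],
    [-1,0.2058,0.1225,0,0,0,0],
    [-1,0.2352,0.14,0,0,0,0],
    [-1,0.2646,0.1575,0,0,0,0],
    [-1,0.294,0.175,0,0,0,0],
  ],
)

```text
time_s: 1.82
tcp_pos: [0.5011, 0.0984, 0.2225]
ee_rot: [[0.782, -0.623, -0.0], [-0.623, -0.782, 0.0], [-0.0, 0.0, -1.0]]
wrist_force: [0.9, 0.5, 0.6]
gripper_width: 0.999
```

Call:
jog_arm(
  moves=[
    [-1,0.0161,0.0291,0,0,0,0],
    [-1,0.0322,0.0582,0,0,0,0],
    [-1,0.0483,0.0873,0,0,0,0],
    [-1,0.0644,0.1164,0,0,0,0],
    [-1,0.0805,0.1455,0,0,0,0],
    [-1,0.0966,0.1746,0,0,0,0],
    [-1,0.1127,0.2037,0,0,0,0],
    [-1,0.1288,0.2328,0,0,0,0],
    [-1,0.1449,0.2619,0,0,0,0],
    [-1,0.161,0.291,0,0,0,0],
  ],
)

```text
time_s: 2.65
tcp_pos: [0.4448, -0.2293, 0.2225]
ee_rot: [[0.782, -0.623, -0.0], [-0.623, -0.782, 0.0], [-0.0, -0.0, -1.0]]
wrist_force: [1.4, -0.3, -0.6]
gripper_width: 0.997
```

Run:
```python
from station import *
import cv2,pickle
s=sense();print(s['time_s'],s['tcp_pos'],s['joints'],s['wrist_force'])
c=capture('wrist');cv2.imwrite('pics/w1.png',c['frame'][:,:,::-1]);pickle.dump(c,open('pics/w1.pkl','wb'))
```

```text
2.65 [ 0.44482825 -0.22932793  0.22249099] [-8.65654280e+00  9.86978934e+00 -1.66243473e+01 -7.53075243e-03
 -6.35143168e+01  6.01133861e+01] [ 1.38452265 -0.29014917 -0.5912335 ]
```

View pics/w1.png

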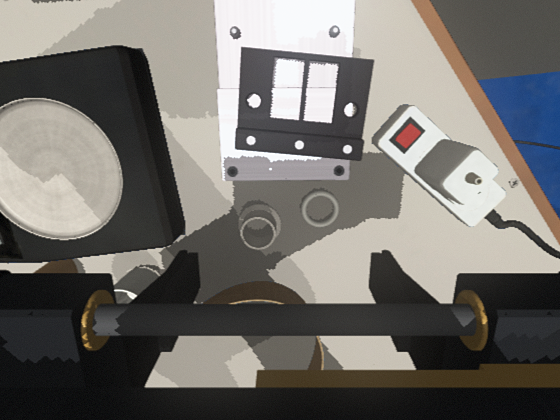

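The wrist view shows the fixture squarely: pins at (235,32) and (334,31), plate holes at (253,100) and (350,109), rail at the bottom (row ~145). The strip with its plug is at (450,165).

Run:
```python
from h import *
c=pickle.load(open('pics/w1.pkl','rb'));im=c['frame'][:,:,::-1]
a=im[0:190,200:390];cv2.imwrite('pics/w1z.png',cv2.resize(a,None,fx=3.1,fy=3.1,interpolation=cv2.INTER_CUBIC))
for d,t,mx in ((True,120,120),(False,120,2500)):
  print(d)
  for p,a,k in blobs(c,205,10,385,190,t,s=4,dark=d,amin=15,amax=1e5): 
    ap=cv2.approxPolyDP(k.astype(np.float32),4,True)[:,0].round(1).tolist() if a>300 else ''
    print(p.round(2),round(a,1),ap)
```

```text
True
[232.02 171.12] 87.4 
[338.58 170.29] 88.8 
[307.46 114.74] 15442.0 [[241.10000610351562, 47.099998474121094], [235.10000610351562, 147.89999389648438], [348.3999938964844, 159.39999389648438], [346.8999938964844, 179.89999389648438], [233.39999389648438, 180.60000610351562], [233.89999389648438, 189.39999389648438], [384.3999938964844, 189.39999389648438], [384.3999938964844, 151.89999389648438], [376.8999938964844, 143.60000610351562], [384.3999938964844, 122.5999984741211], [371.6000061035156, 137.60000610351562], [382.6000061035156, 152.60000610351562], [361.8999938964844, 151.10000610351562], [372.6000061035156, 59.400001525878906]]
[347.02 148.82] 72.4 
[298.91 144.46] 75.1 
[250.48 139.98] 79.1 
[349.1  109.46] 123.7 
[253.97 100.55] 154.3 
[320.33  91.81] 1776.9 [[310.1000061035156, 60.599998474121094], [338.3999938964844, 66.5999984741211], [330.1000061035156, 123.0999984741211], [302.1000061035156, 119.0999984741211]]
[286.76  88.42] 1826.8 [[275.1000061035156, 57.099998474121094], [303.8999938964844, 60.099998474121094], [297.8999938964844, 120.0999984741211], [269.10
[... 553 characters left out ...]
525878906]]
[281.85  84.85] 16605.8 [[204.60000610351562, 9.600000381469727], [204.60000610351562, 189.39999389648438], [233.60000610351562, 189.39999389648438], [233.39999389648438, 180.39999389648438], [348.6000061035156, 178.10000610351562], [348.3999938964844, 159.60000610351562], [234.89999389648438, 147.89999389648438], [241.39999389648438, 46.599998474121094], [372.6000061035156, 59.099998474121094], [362.1000061035156, 150.89999389648438], [382.3999938964844, 152.39999389648438], [371.3999938964844, 137.39999389648438], [384.3999938964844, 122.4000015258789], [384.3999938964844, 9.600000381469727]]
[232.04 171.11] 95.9 
[338.59 170.29] 97.2 
[333.97  34.63] 19.4 
[235.87  33.7 ] 59.7
```

View pics/w1z.png

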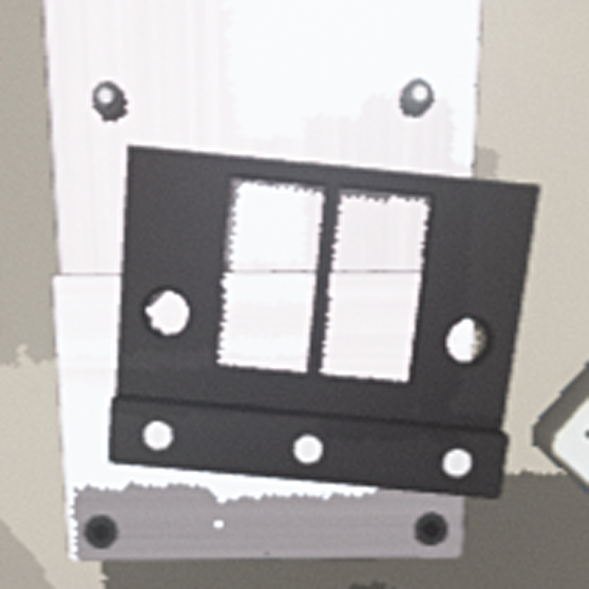

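Run:
```python
from h import *
c=pickle.load(open('pics/w1.pkl','rb'))
Z=lambda u,v:((u+.5)/3.1-.5+200,(v+.5)/3.1-.5)
lf=[(.049,.046),(.049,-.046)];wf=[ray(c,Z(107,97),.031),ray(c,Z(417,94),.031)]
o,th,R,e=fit(lf,wf)
print('pins',wf,'fixture by pins',o,np.degrees(th),e)
lf2=lf+[(-.09,.065),(-.09,-.065),(0,.065)];wf2=wf+[ray(c,Z(76,558),.032),ray(c,Z(463,556),.032),ray(c,Z(53,274),.032)]
o2,th2,R2,e2=fit(lf2,wf2);print('all',o2,np.degrees(th2),e2)
lp=[(0,.046),(0,-.046),(.045,.06),(.045,-.06),(-.045,.06),(-.045,-.06)]
wp=[ray(c,Z(166,312),.042),ray(c,Z(468,340),.042),ray(c,Z(128,147),.042),ray(c,Z(540,184),.042),ray(c,Z(110,462),.054),ray(c,Z(499,497),.054)]
op,tp,Rp,ep=fit(lp,wp);print('plate',op,np.degrees(tp),ep)
print('rel',R2.T@(op-o2),np.degrees(tp-th2))
t=pickle.load(open('pics/top0.pkl','rb'));s=pickle.load(open('pics/scene0.pkl','rb'))
# plug height: triangulate prong tip in wrist (475,180) and scene
def tri(A,B):
  M=[];b=[]
  for c,uv in (A,B):
    f,cx,cy,T=cam(c);d=T[:3,:3]@np.array([(uv[0]-cx)/f,(uv[1]-cy)/f,1]);d/=np.linalg.norm(d);P=np.eye(3)-np.outer(d,d);M.append(P);b.append(P@T[:3,3])
  return np.linalg.lstsq(np.vstack(M),np.hstack(b),rcond=None)[0]
q=tri((c,(473,179)),(s,(275+351/5.5,220+212/5.5)));print('prong',q,R2.T@(q[:2]-o2))
```

```text
pins [array([ 0.58363984, -0.2818425 ,  0.031     ]), array([ 0.52792536, -0.35298848,  0.031     ])] fixture by pins [ 0.51720408 -0.28720461] -38.064529960421844 [0.00081744 0.00081744]
all [ 0.51748287 -0.28822503] -37.78387294417184 [0.00075416 0.00161627 0.00219065 0.00125984 0.00041855]
plate [ 0.4950363  -0.29062902] -43.56353577117115 [0.00025157 0.0007612  0.00114057 0.00043068 0.00137156 0.00113201]
rel [-0.01626726 -0.0156526 ] -5.7796628269993136
prong [ 0.36909519 -0.36029366  0.10960939] [-0.07311952 -0.14787267]
```

Run:
```python
from h import *
c=pickle.load(open('pics/w1.pkl','rb'))
op=np.array([.4950,-.2906]);t=np.radians(-43.56);Rp=np.array([[np.cos(t),-np.sin(t)],[np.sin(t),np.cos(t)]])
for uv in [(275.1,57.1),(303.9,60.1),(297.9,120.1),(269.1,116.4),(310.1,60.6),(338.4,65.),(330.1,123.1),(302.1,119.1)]:
  print((Rp.T@(ray(c,uv,.042)[:2]-op)*1e3).round(1),(Rp.T@(ray(c,uv,.032)[:2]-op)*1e3).round(1))
a=np.array([.4448,-.2293]);tx=np.array([.782,-.623]);ty=np.array([-.623,-.782])
for n,p in (('window mid',np.array([.011,0])),('behind',np.array([-.07,0]))):
  w=op+Rp@p;print(n,w,'tool shift',(w-a)@tx,(w-a)@ty)
```

```text
[38.6 28.5] [39.6 28.8]
[38.4  2.6] [39.4  2.2]
[-14.    2.8] [-14.6   2.3]
[-13.  30.] [-13.6  30.4]
[38.4 -3. ] [39.4 -3.6]
[ 37.  -28.8] [ 38.  -30.1]
[-14.1 -27.7] [-14.7 -29.1]
[-12.8  -1.1] [-13.3  -1.6]
window mid [ 0.50297118 -0.29818025] tool shift 0.08840226315474749 0.0176237090785762
behind [ 0.44427428 -0.24236203] tool shift 0.007726534469788827 0.010542033136333638
```

Call:
jog_arm(
  moves=[
    [0.58,0.02,0.004,0.01,0,0,0.02],
    [0.58,0.04,0.008,0.03,0,0,0.04],
    [0.58,0.06,0.012,0.05,0,0,0.06],
    [0.58,0.08,0.016,0.07,0,0,0.08],
    [0.58,0.0885,0.0175,0.09,0,0,0.0876],
    [0.58,0.0885,0.0175,0.11,0,0,0.0876],
    [0.58,0.0885,0.0175,0.13,0,0,0.0876],
    [0.58,0.0885,0.0175,0.147,0,0,0.0876],
    [0.58,0.0885,0.0175,0.147,0,0,0.0876],
    [0.58,0.0885,0.0175,0.147,0,0,0.0876],
  ],
)

```text
time_s: 3.53
tcp_pos: [0.5034, -0.2966, 0.0747]
ee_rot: [[0.725, -0.689, -0.003], [-0.689, -0.725, 0.0], [-0.002, 0.001, -1.0]]
wrist_force: [-1.3, -0.2, -0.3]
gripper_width: 0.324
```

```bash
cat > snap.py <<'E'
import sys
from station import *
import cv2,pickle,numpy as np
s=sense();print(s['time_s'],np.round(s['tcp_pos'],4),'heading',np.degrees(np.arctan2(s['ee_rot'][1][0],s['ee_rot'][0][0])).round(2),np.round(s['wrist_force'],1),s['gripper_width'])
for n in sys.argv[2:]:
    c=capture(n);pickle.dump(c,open(f'pics/{n}{sys.argv[1]}.pkl','wb'));cv2.imwrite(f'pics/{n}{sys.argv[1]}.png',c['frame'][:,:,::-1])
    if n=='scene': cv2.imwrite(f'pics/{n}{sys.argv[1]}.png',cv2.resize(c['frame'][200:320,275:435,::-1],None,fx=5,fy=5,interpolation=cv2.INTER_CUBIC))
E
python3 snap.py 2 wrist scene
```

```text
3.5333 [ 0.5034 -0.2966  0.0747] heading -43.56 [-1.3 -0.2 -0.3] 0.32392683706586256
```

View pics/wrist2.png

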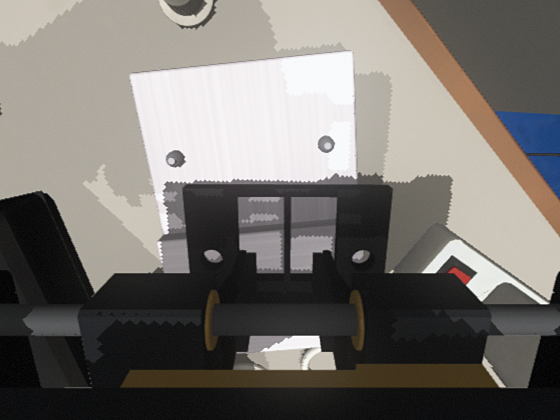

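View pics/scene2.png

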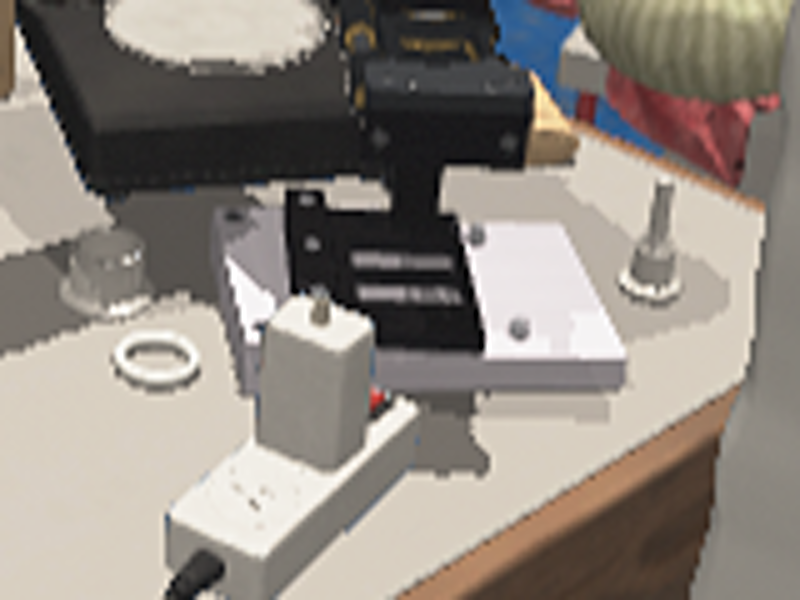

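The fingers (row ~262, columns 247 and 322) straddle the plate's middle bar (column 287), and the plate has not moved. Lowering the fingers into the two windows.

Call:
jog_arm(
  moves=[
    [0.58,0,0,0,0,0,0],
    [0.58,0,0,0,0,0,0],
    [0.58,0,0,0.005,0,0,0],
    [0.58,0,0,0.01,0,0,0],
    [0.58,0,0,0.016,0,0,0],
    [0.58,0,0,0.022,0,0,0],
    [0.58,0,0,0.027,0,0,0],
    [0.58,0,0,0.031,0,0,0],
    [0.58,0,0,0.035,0,0,0],
    [0.58,0,0,0.037,0,0,0],
  ],
)

```text
time_s: 4.47
tcp_pos: [0.5036, -0.2966, 0.0377]
ee_rot: [[0.725, -0.689, -0.001], [-0.689, -0.725, 0.0], [-0.001, 0.0, -1.0]]
wrist_force: [-0.9, -0.0, -0.0]
gripper_width: 0.21
```

```bash
python3 snap.py 3 wrist scene
```

```text
4.4667 [ 0.5036 -0.2966  0.0377] heading -43.57 [-0.9 -0.  -0. ] 0.21031408714068775
```

View pics/wrist3.png

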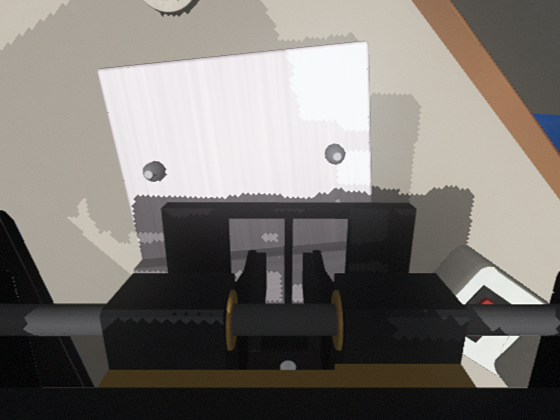

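Call:
jog_arm(
  moves=[
    [0.58,0,-0.002,0,0,0,-0.01],
    [0.58,0,-0.004,0,0,0,-0.02],
    [0.58,0,-0.006,0,0,0,-0.03],
    [0.58,-0.001,-0.008,0,0,0,-0.04],
    [0.58,-0.001,-0.01,0,0,0,-0.05],
    [0.58,-0.001,-0.012,0,0,0,-0.06],
    [0.58,-0.001,-0.014,0,0,0,-0.07],
    [0.58,-0.002,-0.016,0,0,0,-0.08],
    [0.58,-0.002,-0.018,0,0,0,-0.09],
    [0.58,-0.002,-0.019,0,0,0,-0.099],
  ],
)

```text
time_s: 5.4
tcp_pos: [0.5155, -0.2814, 0.0386]
ee_rot: [[0.79, -0.613, -0.0], [-0.613, -0.79, -0.0], [-0.0, 0.0, -1.0]]
wrist_force: [-1.5, -2.1, 1.3]
gripper_width: 0.206
```

```bash
python3 snap.py 4 wrist scene
```

```text
5.4 [ 0.5155 -0.2814  0.0386] heading -37.83 [-1.5 -2.1  1.3] 0.20608613766958306
```

View pics/wrist4.png

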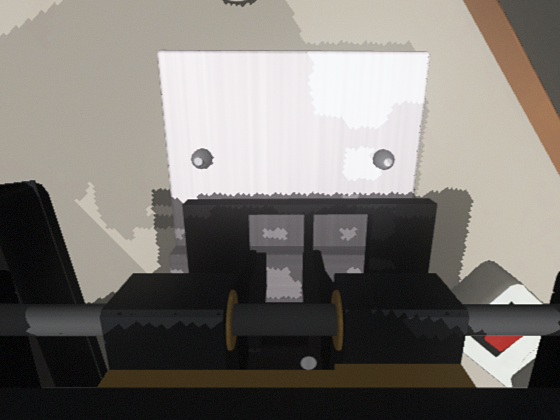

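Run:
```python
from h import *
c=pickle.load(open('pics/wrist4.pkl','rb'))
cv2.imwrite('pics/w4z.png',cv2.resize(c['frame'][40:270,150:450,::-1],None,fx=2.6,fy=2.6,interpolation=cv2.INTER_CUBIC))
```

```text
(no output)
```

View pics/w4z.png

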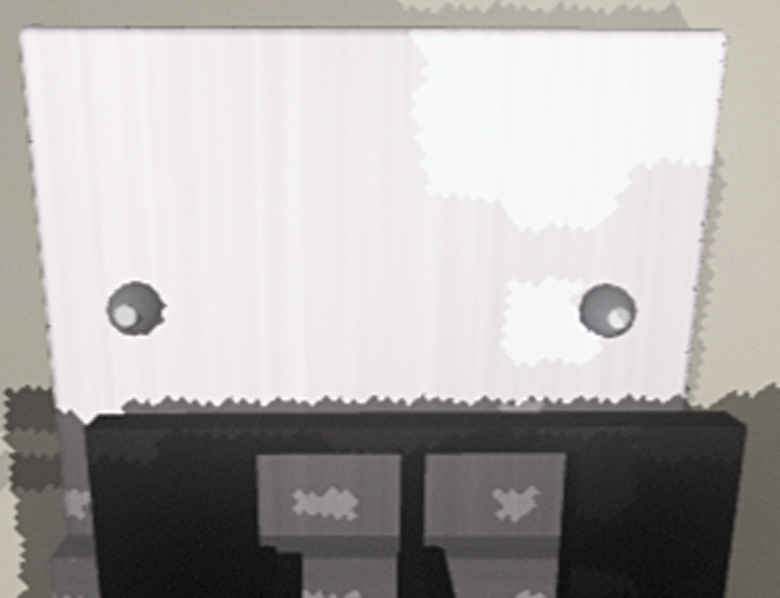

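Run:
```python
from h import *
c=pickle.load(open('pics/wrist4.pkl','rb'))
Z=lambda u,v:((u+.5)/2.6-.5+150,(v+.5)/2.6-.5+40)
r=lambda u,v,z: ray(c,Z(u,v),z)
o,th,R,e=fit([(.049,.046),(.049,-.046),(.1,.065),(.1,-.065)],[r(124,316,.031),r(620,319,.031),r(22,28,.02),r(724,32,.02)])
print('fix',o,np.degrees(th),e)
op,tp,Rp,ep=fit([(.045,.06),(.045,-.06),(.045,.06),(.045,-.06)],[r(88,430,.042),r(746,428,.042),r(97,414,.032),r(735,413,.032)])
print('plate',op,np.degrees(tp),ep,'rel',R.T@(op-o),np.degrees(tp-th))
for q in ((257,455),(402,455),(425,455),(567,455)): print((Rp.T@(r(*q,.042)[:2]-op)).round(4))
t=np.array([.5155,-.2814]);print('tcp in fix',R.T@(t-o),'in plate',Rp.T@(t-op))
```

```text
fix [ 0.5173403  -0.28726697] -38.12861848045912 [0.00050518 0.00036623 0.00176627 0.00192813]
plate [ 0.50116514 -0.28560129] -37.71968878880878 [0.0005848  0.00110779 0.00041357 0.00093479] rel [-0.01375225 -0.00867674] 0.40892969165033727
[0.0401 0.0292]
[0.0401 0.0029]
[ 0.04   -0.0013]
[ 0.04   -0.0271]
tcp in fix [-0.00507007  0.00347886] in plate [0.00876872 0.01209333]
```

Call:
jog_arm(
  moves=[
    [0.58,0,-0.001,0.001,0,0,0],
    [0.58,0,-0.002,0.001,0,0,0],
    [0.58,0,-0.003,0.001,0,0,0],
    [0.58,0,-0.004,0.001,0,0,0],
    [0.58,0,-0.005,0.001,0,0,0],
    [0.58,0,-0.006,0.001,0,0,0],
    [0.58,0,-0.007,0.001,0,0,0],
    [0.58,0,-0.008,0.001,0,0,0],
    [0.58,0,-0.009,0.001,0,0,0],
    [0.58,0,-0.009,0.001,0,0,0],
  ],
)

```text
time_s: 6.33
tcp_pos: [0.5213, -0.2742, 0.0375]
ee_rot: [[0.789, -0.614, 0.0], [-0.614, -0.789, 0.0], [0.0, -0.0, -1.0]]
wrist_force: [-1.1, -0.8, -0.4]
gripper_width: 0.211
```

```bash
python3 snap.py 5 wrist scene
python3 - <<'E'
from h import *
c=pickle.load(open('pics/wrist5.pkl','rb'))
cv2.imwrite('pics/w5z.png',cv2.resize(c['frame'][40:270,150:450,::-1],None,fx=2.6,fy=2.6,interpolation=cv2.INTER_CUBIC))
E
```

```text
6.3333 [ 0.5213 -0.2742  0.0375] heading -37.89 [-1.1 -0.8 -0.4] 0.21078320709318435
```

View pics/w5z.png

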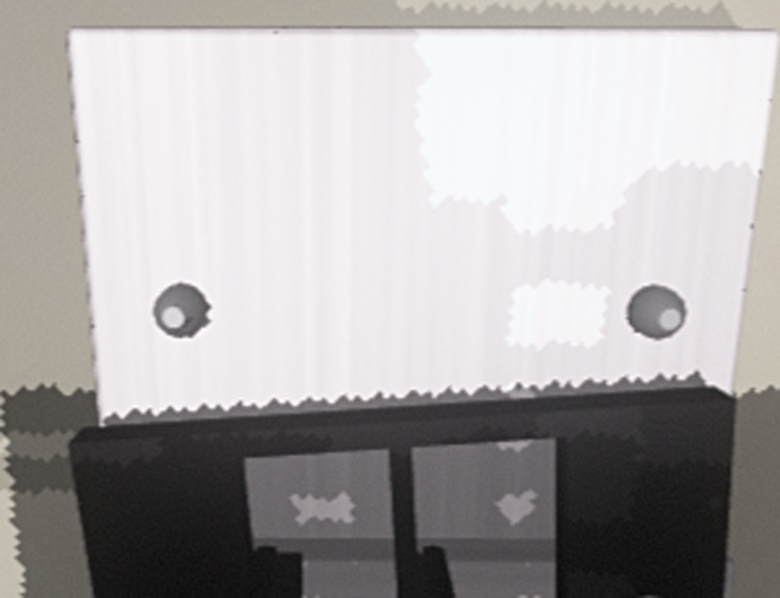

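```bash
cat > m.py <<'E'
from h import *
def run(name,pins,top,bot,far,tcp):
    c=pickle.load(open(name,'rb'))
    Z=lambda u,v:((u+.5)/2.6-.5+150,(v+.5)/2.6-.5+40)
    r=lambda q,z: ray(c,Z(*q),z)
    o,th,R,e=fit([(.049,.046),(.049,-.046),(.1,.065),(.1,-.065)],[r(q,.031) for q in pins]+[r(q,.02) for q in far])
    print('fix',o.round(4),np.degrees(th).round(2),e.round(4))
    op,tp,Rp,ep=fit([(.045,.06),(.045,-.06)]*2,[r(q,.042) for q in top]+[r(q,.032) for q in bot])
    print('plate',op.round(4),np.degrees(tp).round(2),ep.round(4),'rel',(R.T@(op-o)).round(4),np.degrees(tp-th).round(2))
    t=np.array(tcp);print('tcp in fix',(R.T@(t-o)).round(4),'in plate',(Rp.T@(t-op)).round(4))
E
python3 - <<'E'
from m import *
run('pics/wrist5.pkl',[(173,317),(668,320)],[(73,440),(735,402)],[(85,428),(712,388)],[(70,28),(777,33)],[.5213,-.2742])
E
```

```text
fix [ 0.5175 -0.287 ] -38.25 [0.0007 0.0007 0.0017 0.0019]
plate [ 0.5086 -0.2789] -34.3 [0.0013 0.0008 0.0007 0.0011] rel [-0.012   0.0008] 3.95
tcp in fix [-0.005   0.0124] in plate [0.0078 0.0111]
```

Call:
jog_arm(
  moves=[
    [0.58,0,0.002,0,0,0,0],
    [0.58,0,0.003,-0.01,0,0,0],
    [0.58,0,0.003,-0.03,0,0,0],
    [0.58,0,0.003,-0.05,0,0,0.005],
    [-0.75,-0.02,0.006,-0.07,0,0,0.005],
    [-0.75,-0.05,0.0124,-0.07,0,0,0.005],
    [-0.75,-0.08,0.0124,-0.07,0,0,0.005],
    [-0.75,-0.08,0.0124,-0.07,0,0,0.005],
    [-0.75,-0.08,0.0124,-0.07,0,0,0.005],
    [-0.75,-0.08,0.0124,-0.07,0,0,0.005],
  ],
)

```text
time_s: 7.27
tcp_pos: [0.4516, -0.2354, 0.1087]
ee_rot: [[0.786, -0.618, 0.003], [-0.618, -0.786, -0.001], [0.003, -0.001, -1.0]]
wrist_force: [0.7, -0.3, 0.2]
gripper_width: 0.578
```

```bash
python3 snap.py 6 wrist scene
```

```text
7.2667 [ 0.4516 -0.2354  0.1087] heading -38.14 [ 0.7 -0.3  0.2] 0.5777723961181614
```

View pics/wrist6.png

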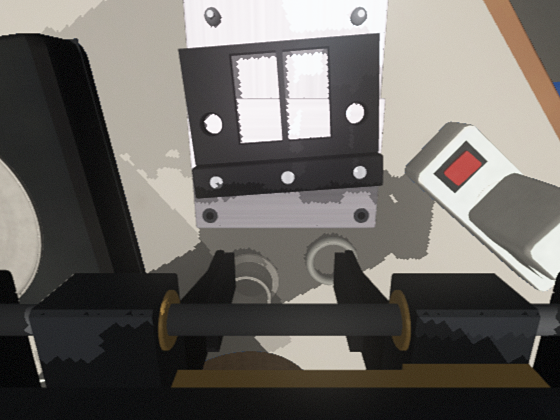

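View pics/scene6.png

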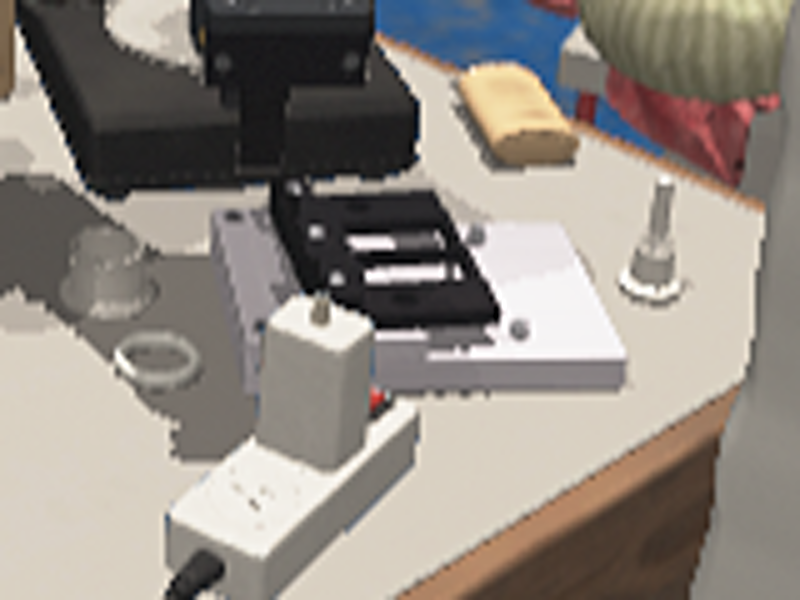

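Whole plate visible: holes at (212,123) and (355,113), pins at (212,15) and (359,15); the plate is turned slightly left now and nearly centred.

Run:
```python
from h import *
c=pickle.load(open('pics/wrist6.pkl','rb'))
cv2.imwrite('pics/w6z.png',cv2.resize(c['frame'][0:235,165:400,::-1],None,fx=2.5,fy=2.5,interpolation=cv2.INTER_CUBIC))
```

```text
(no output)
```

View pics/w6z.png

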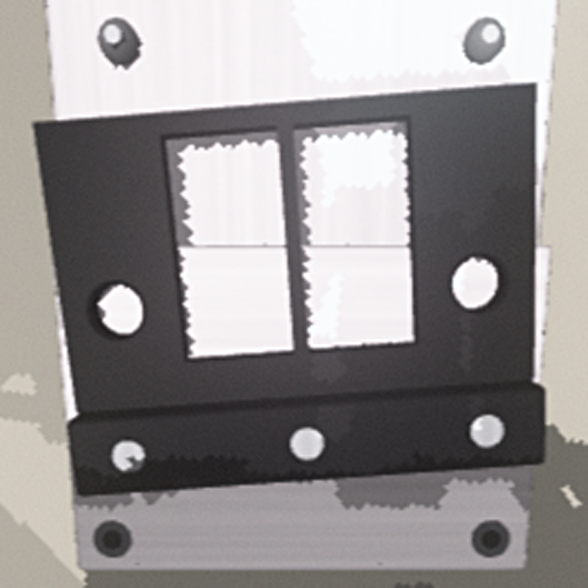

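Run:
```python
from h import *
c=pickle.load(open('pics/wrist6.pkl','rb'))
Z=lambda u,v:((u+.5)/2.5-.5+165,(v+.5)/2.5-.5)
r=lambda u,v,z: ray(c,Z(u,v),z)
o,th,R,e=fit([(.049,.046),(.049,-.046),(-.09,.065),(-.09,-.065)],[r(113,35,.031),r(488,34,.031),r(82,568,.032),r(526,566,.032)])
print('fix',o.round(4),np.degrees(th).round(2),e.round(4))
op,tp,Rp,ep=fit([(0,.046),(0,-.046),(.045,.06),(.045,-.06),(-.045,.06),(-.045,-.06)],[r(117,310,.042),r(475,284,.042),r(35,122,.042),r(535,85,.042),r(79,494,.054),r(544,462,.054)])
print('plate',op.round(4),np.degrees(tp).round(2),ep.round(4),'rel',(R.T@(op-o)).round(4),np.degrees(tp-th).round(2))
t=np.array([.4516,-.2354]);print('tcp in fix',(R.T@(t-o)).round(4),'in plate',(Rp.T@(t-op)).round(4))
```

```text
fix [ 0.518  -0.2881] -37.8 [0.001  0.0015 0.0017 0.0014]
plate [ 0.5086 -0.2791] -34.12 [0.0006 0.0013 0.0011 0.0013 0.0017 0.0012] rel [-0.013   0.0014] 3.68
tcp in fix [-0.0848  0.001 ] in plate [-0.0717  0.0042]
```

Call:
jog_arm(
  moves=[
    [-0.75,0,0,0,0,0,0],
    [-0.75,0,0,0.01,0,0,0],
    [-0.75,0,0,0.02,0,0,0],
    [-0.75,0,0,0.03,0,0,0],
    [-0.75,0,0,0.04,0,0,0],
    [-0.75,0,0,0.05,0,0,0],
    [-0.75,0,0,0.06,0,0,0],
    [-0.75,0,0,0.066,0,0,0],
    [-0.75,0,0,0.07,0,0,0],
    [-0.75,0,0,0.07,0,0,0],
  ],
)

```text
time_s: 8.2
tcp_pos: [0.4498, -0.235, 0.0365]
ee_rot: [[0.786, -0.618, -0.002], [-0.618, -0.786, 0.0], [-0.002, 0.001, -1.0]]
wrist_force: [0.4, 1.0, 0.0]
gripper_width: 0.876
```

```bash
python3 snap.py 7 wrist
```

```text
8.2 [ 0.4498 -0.235   0.0365] heading -38.19 [0.4 1.  0. ] 0.8759123657440429
```

View pics/wrist7.png

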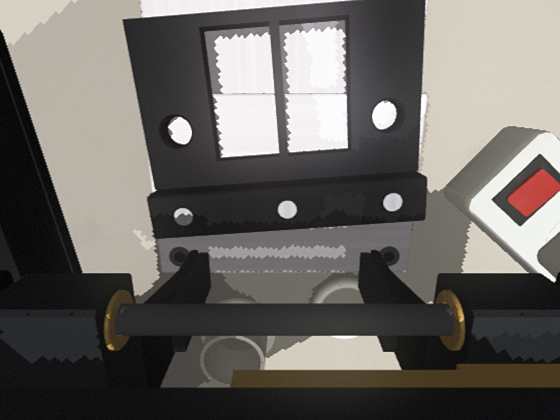

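The fingers stand behind the rail on either side, clear of it. Pushing straight ahead.

Call:
jog_arm(
  moves=[
    [-0.75,0.004,0,0,0,0,0],
    [-0.75,0.008,0,0,0,0,0],
    [-0.75,0.011,0,0,0,0,0],
    [-0.75,0.014,0,0,0,0,0],
    [-0.75,0.017,0,0,0,0,0],
    [-0.75,0.02,0,0,0,0,0],
    [-0.75,0.023,0,0,0,0,0],
    [-0.75,0.026,0,0,0,0,0],
    [-0.75,0.029,0,0,0,0,0],
    [-0.75,0.032,0,0,0,0,0],
  ],
)

```text
time_s: 9.08
tcp_pos: [0.4754, -0.255, 0.0374]
ee_rot: [[0.786, -0.618, -0.001], [-0.618, -0.786, 0.0], [-0.001, 0.0, -1.0]]
wrist_force: [-2.6, 0.6, 1.6]
gripper_width: 0.874
```

```bash
python3 snap.py 8 wrist scene
```

```text
9.0833 [ 0.4754 -0.255   0.0374] heading -38.19 [-2.6  0.6  1.6] 0.8739444995850426
```

View pics/wrist8.png

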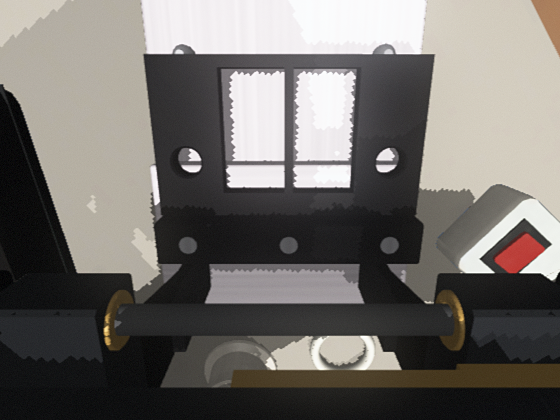

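View pics/scene8.png

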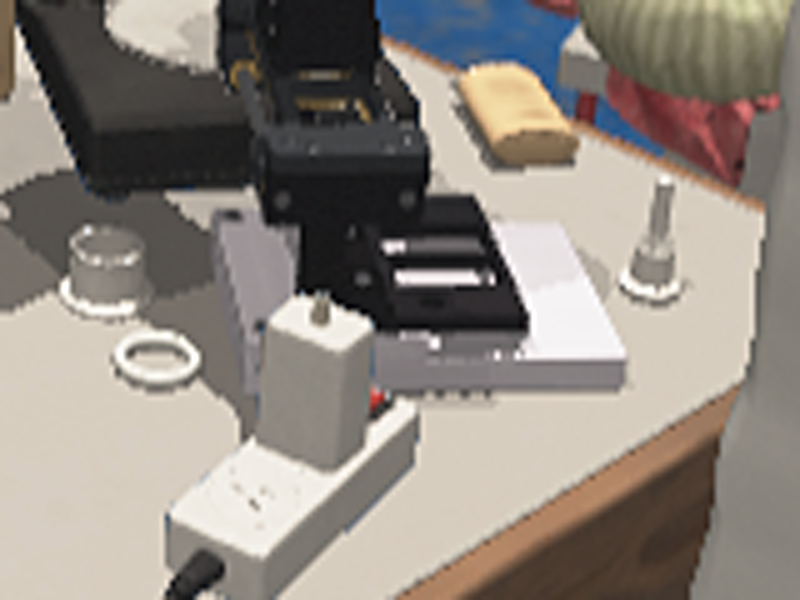

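Run:
```python
from h import *
c=pickle.load(open('pics/wrist8.pkl','rb'))
cv2.imwrite('pics/w8z.png',cv2.resize(c['frame'][0:220,135:445,::-1],None,fx=2.5,fy=2.5,interpolation=cv2.INTER_CUBIC))
```

```text
(no output)
```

View pics/w8z.png

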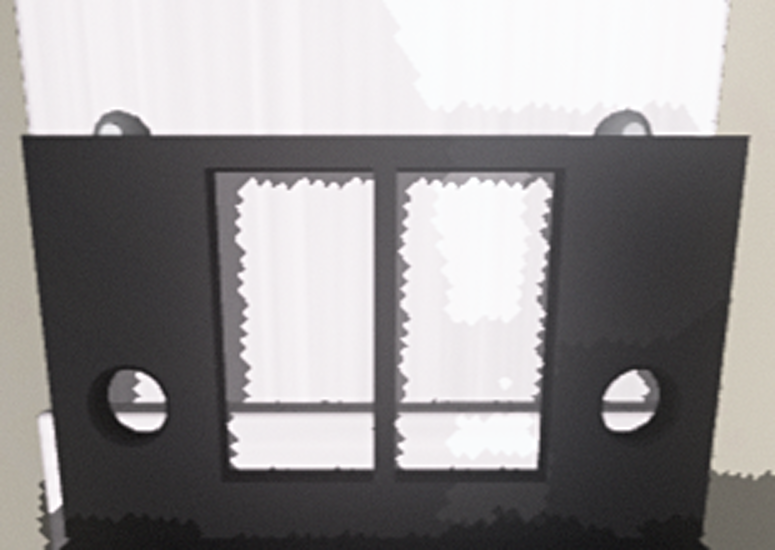

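Run:
```python
from h import *
c=pickle.load(open('pics/wrist8.pkl','rb'))
Z=lambda u,v:((u+.5)/2.5-.5+135,(v+.5)/2.5-.5)
r=lambda u,v,z: ray(c,Z(u,v),z)[:2]
th=np.radians(-38.1);R=np.array([[np.cos(th),-np.sin(th)],[np.sin(th),np.cos(th)]])
for n,q in (('pinL',(112,128,.031)),('pinR',(637,128,.031)),('hL',(128,405,.042)),('hR',(641,405,.042)),('cL',(22,136,.042)),('cR',(748,136,.042)),('stepL',(232,407,.032)),('stepR',(541,407,.032)),('tcp',None)):
  p=r(*q) if q else np.array([.4754,-.255])
  print(n,(R.T@(p-[.5177,-.2878])*1e3).round(1))
```

```text
pinL [49.9 45.5]
pinR [ 49.7 -46.1]
hL [ 3.2 43.8]
hR [  3.  -47.9]
cL [47.5 57.3]
cR [ 47.2 -61.4]
stepL [ 1.  26.9]
stepR [  0.9 -31.9]
tcp [-53.5  -0.3]
```

Call:
jog_arm(
  moves=[
    [-0.75,0.003,0,0,0,0,0],
    [-0.75,0.006,0,0,0,0,0],
    [-0.75,0.009,-0.0005,0,0,0,0],
    [-0.75,0.012,-0.0005,0,0,0,0],
    [-0.75,0.015,-0.001,0,0,0,0],
    [-0.75,0.018,-0.001,0,0,0,0],
    [-0.75,0.021,-0.001,0,0,0,0],
    [-0.75,0.024,-0.0015,0,0,0,0],
    [-0.75,0.027,-0.0015,0,0,0,0],
    [-0.75,0.03,-0.0015,0,0,0,0],
  ],
)

```text
time_s: 10.02
tcp_pos: [0.5004, -0.2724, 0.0374]
ee_rot: [[0.786, -0.618, 0.0], [-0.618, -0.786, -0.0], [0.0, -0.0, -1.0]]
wrist_force: [-0.6, 1.7, 0.1]
gripper_width: 0.872
```

```bash
python3 snap.py 9 wrist scene
```

```text
10.0167 [ 0.5004 -0.2724  0.0374] heading -38.18 [-0.6  1.7  0.1] 0.8720384842903643
```

View pics/wrist9.png

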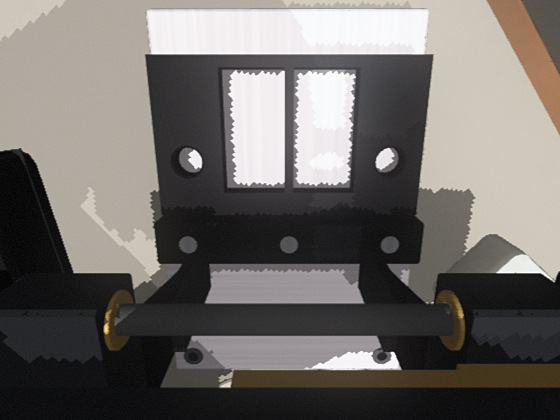

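View pics/scene9.png

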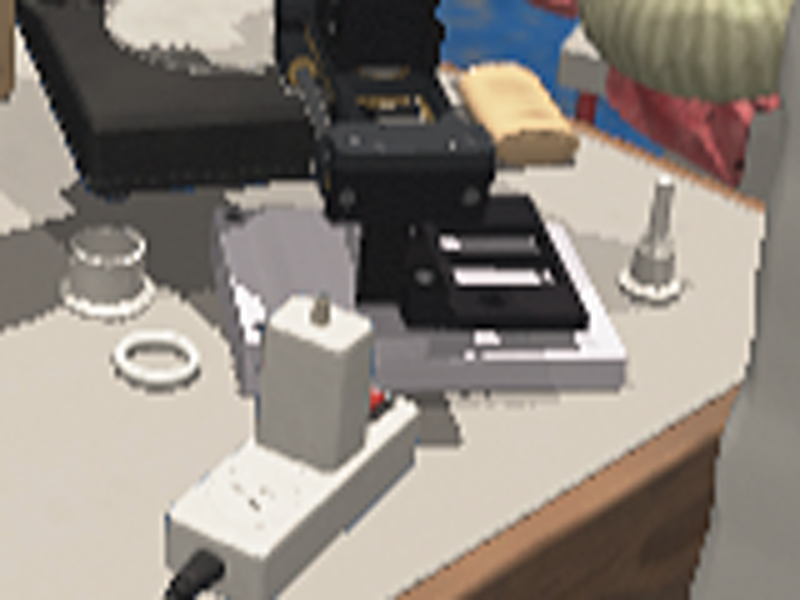

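Run:
```python
from h import *
c=pickle.load(open('pics/wrist9.pkl','rb'))
th=np.radians(-38.15);R=np.array([[np.cos(th),-np.sin(th)],[np.sin(th),np.cos(th)]])
for n,q in (('farL',(147,9.5,.02)),('farR',(428,10,.02)),('cL',(146.5,54.5,.042)),('cR',(433.5,54.5,.042)),('hL',(186.5,160,.042)),('hR',(390.5,160,.042)),('nearhole L',(193,356,.032)),('nearhole R',(381,356,.032)),('tcp',None)):
  p=ray(c,q[:2],q[2])[:2] if q else np.array([.5004,-.2724])
  print(n,(R.T@(p-[.5177,-.2878])*1e3).round(1))
```

```text
farL [98.7 63.4]
farR [ 98.4 -63.2]
cL [77.7 58. ]
cR [ 77.5 -59.4]
hL [34.3 45.3]
hR [ 34.2 -45.7]
nearhole L [-79.8  53.9]
nearhole R [-79.9 -53.5]
tcp [-23.1   1.4]
```

Plate now at fixture x ≈ 33.5 mm, y ≈ -0.5 mm, square; about 15 mm left. Going slower.

Call:
jog_arm(
  moves=[
    [-0.75,0.0015,0,0,0,0,0],
    [-0.75,0.003,0,0,0,0,0],
    [-0.75,0.0045,0,0,0,0,0],
    [-0.75,0.006,0,0,0,0,0],
    [-0.75,0.007,0,0,0,0,0],
    [-0.75,0.008,0,0,0,0,0],
    [-0.75,0.009,0,0,0,0,0],
    [-0.75,0.01,0,0,0,0,0],
    [-0.75,0.011,0,0,0,0,0],
    [-0.75,0.012,0,0,0,0,0],
  ],
)

```text
time_s: 10.95
tcp_pos: [0.5098, -0.2798, 0.0376]
ee_rot: [[0.786, -0.618, 0.001], [-0.618, -0.786, -0.0], [0.001, -0.0, -1.0]]
wrist_force: [0.0, -0.1, 0.4]
gripper_width: 0.874
```

```bash
python3 snap.py 10 wrist scene
```

```text
10.95 [ 0.5098 -0.2798  0.0376] heading -38.17 [ 0.  -0.1  0.4] 0.874319893864838
```

View pics/wrist10.png

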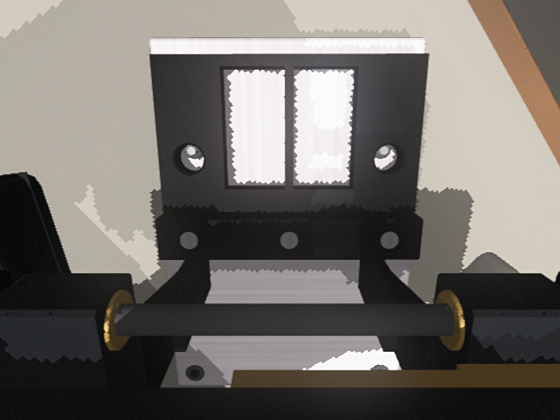

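View pics/scene10.png

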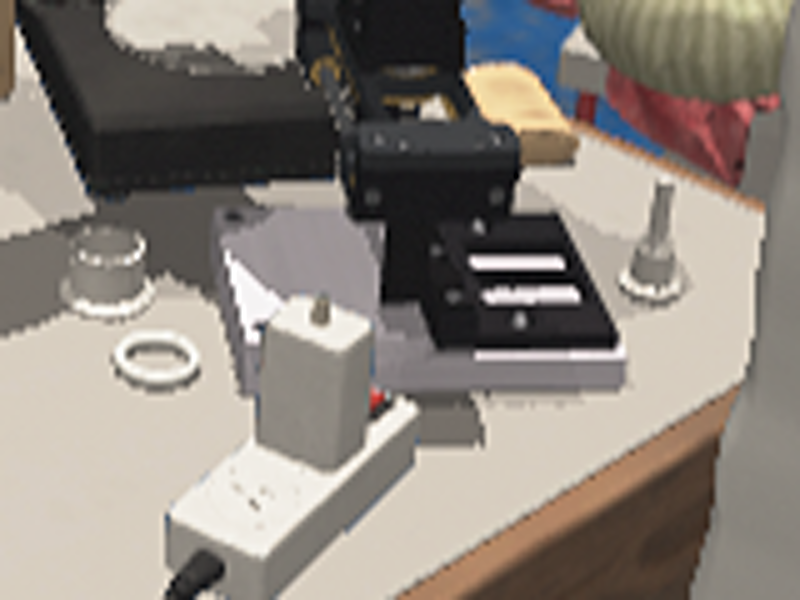

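The pins show inside both holes and the scene view shows the plate down on the seat. Backing off and lifting to check.

Call:
jog_arm(
  moves=[
    [-0.75,-0.004,0,0,0,0,0],
    [-0.75,-0.01,0,0,0,0,0],
    [-0.75,-0.02,0,0,0,0,0],
    [-0.75,-0.03,0,-0.005,0,0,0],
    [-0.75,-0.03,0,-0.02,0,0,0],
    [-0.75,-0.03,0,-0.04,0,0,0],
    [-0.75,-0.03,0,-0.06,0,0,0],
    [-0.75,-0.03,0,-0.08,0,0,0],
    [-0.75,-0.03,0,-0.09,0,0,0],
    [-0.75,-0.03,0,-0.09,0,0,0],
  ],
)

```text
time_s: 11.88
tcp_pos: [0.4872, -0.2613, 0.1305]
ee_rot: [[0.786, -0.618, 0.006], [-0.618, -0.786, -0.002], [0.006, -0.002, -1.0]]
wrist_force: [0.4, -0.5, 0.7]
gripper_width: 0.876
```

```bash
python3 snap.py 11 wrist scene top
python3 - <<'E'
from h import *
c=pickle.load(open('pics/wrist11.pkl','rb'))
cv2.imwrite('pics/w11z.png',cv2.resize(c['frame'][20:260,160:420,::-1],None,fx=2.5,fy=2.5,interpolation=cv2.INTER_CUBIC))
E
```

```text
11.8833 [ 0.4872 -0.2613  0.1305] heading -38.14 [ 0.4 -0.5  0.7] 0.8756959987660058
```

View pics/w11z.png

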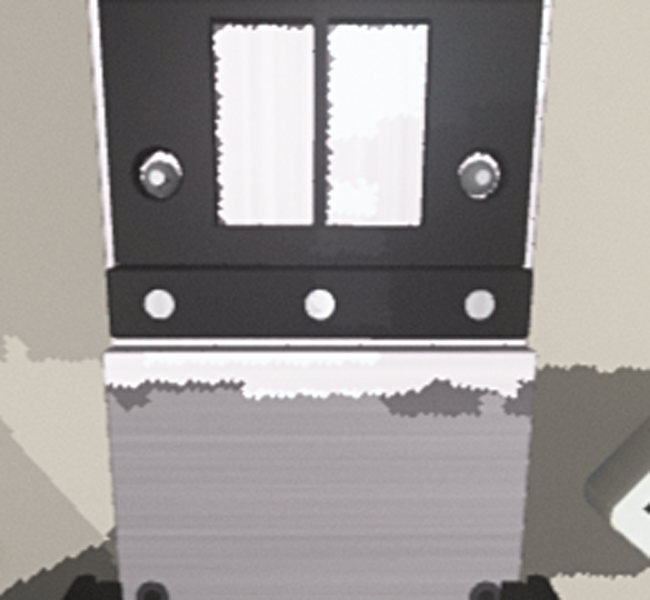

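View pics/scene11.png

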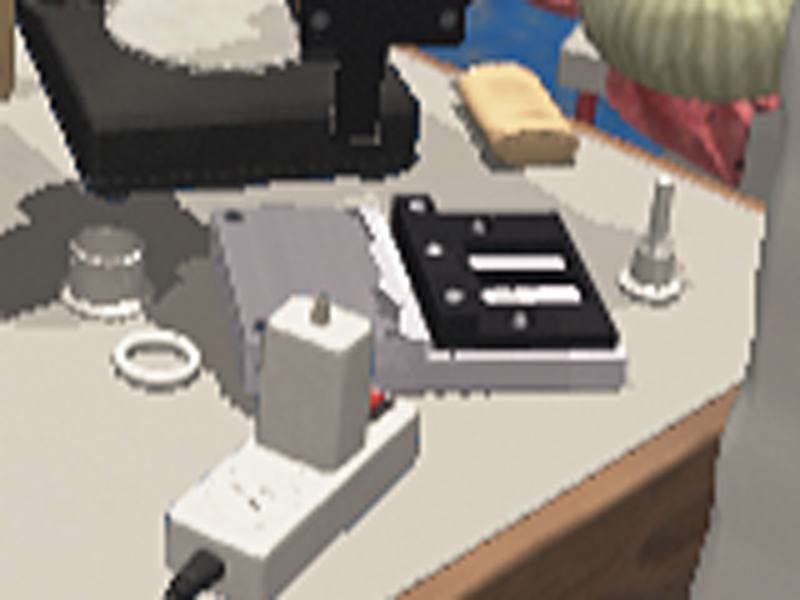

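View pics/top11.png

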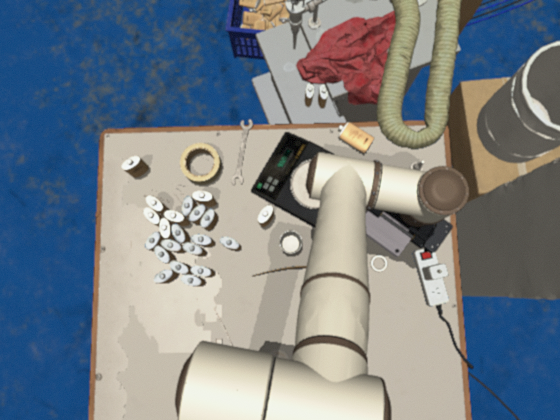

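Run:
```python
from h import *
c=pickle.load(open('pics/wrist11.pkl','rb'))
Z=lambda u,v:((u+.5)/2.5-.5+160,(v+.5)/2.5-.5+20)
r=lambda u,v,z: ray(c,Z(u,v),z)[:2]
th=np.radians(-38.15);R=np.array([[np.cos(th),-np.sin(th)],[np.sin(th),np.cos(th)]])
for n,q in (('hL',(158,174,.030)),('hR',(481,174,.030)),('tipL',(157,177,.031)),('tipR',(482,177,.031)),('rearL z42',(107,338,.042)),('rearR z42',(531,338,.042)),('rearL z54',(107,338,.054)),('rearR z54',(531,338,.054)),('stepL',(105,348,.032)),('stepR',(534,348,.032))):
  print(n,(R.T@(r(*q)-[.5177,-.2878])*1e3).round(1))
a=pickle.load(open('pics/scene0.pkl','rb'))['frame'].astype(int);b=pickle.load(open('pics/scene11.pkl','rb'))['frame'].astype(int)
d=np.abs(a-b).max(2)>60
n,l,st,ce=cv2.connectedComponentsWithStats(d.astype(np.uint8))
print([st[i].tolist() for i in range(1,n) if st[i,4]>25])
```

```text
hL [49.7 45.6]
hR [ 49.6 -45.3]
tipL [48.8 45.8]
tipR [ 48.8 -45.5]
rearL z42 [ 5.3 60.4]
rearR z42 [  5.3 -59.8]
rearL z54 [ 7.1 57.6]
rearR z54 [  7.1 -56.9]
stepL [ 0.8 63.5]
stepR [  0.9 -63.4]
[[85, 0, 47, 181, 1206], [186, 0, 14, 5, 43], [230, 0, 20, 13, 123], [251, 1, 71, 77, 897], [0, 8, 41, 12, 184], [9, 22, 6, 20, 80], [34, 39, 34, 26, 715], [41, 67, 37, 64, 1208], [311, 68, 25, 22, 370], [355, 116, 16, 27, 63], [324, 151, 46, 61, 1647], [65, 180, 33, 29, 373], [103, 184, 17, 6, 32], [134, 196, 17, 52, 317], [332, 197, 9, 15, 72], [0, 207, 130, 128, 5940], [128, 224, 11, 12, 38], [94, 236, 32, 30, 482], [262, 236, 64, 47, 989], [318, 238, 48, 34, 828], [366, 242, 33, 29, 601], [139, 251, 112, 54, 2404], [240, 251, 23, 7, 48], [134, 269, 19, 34, 203], [73, 272, 10, 13, 76], [356, 278, 14, 6, 49]]
```

Rail width comes out at 120.2 mm if its top is at z = 0.042 (home) and at 114.5 mm for 0.054 (still on the deck). The hole centres are within about 1 mm of the pins. Handing in.

```bash
python3 -c "
from station import *
print(finish_job());print(sense()['time_s'])"
```

```text
the job is handed in; nothing more can be done
None
the job is handed in; nothing more can be done
```

The nest plate is home: both holes are over their pins and it lies flat on the lower seat. I handed the job in at about 12 s of the 72 s allowed.

**What I did:**
- I set the slightly opened fingertips into the plate's two windows, without gripping, and nudged it left until it was centred. This turned it about 4° too far left.
- I then pushed the rear face straight ahead with both fingers spread. That squared the plate up and slid it forward until it dropped over the pins.
- Last, I backed the fingers off and raised the tool clear.

**Last checks:**
- **Holes over pins:** the hole centres measured within about 1 mm of the pin tips.
- **Height:** the rail's width measures 120.2 mm if its top is at the home height, against 120 mm nominal. It would measure 114.5 mm if the plate were still on the deck. I did not measure the plate's tilt directly; it looks flat in the pictures.
- **Force:** the wrist-force readings at the end of each move stayed under about 3.5 N. I did not see the peaks within a move.
- **Other things on the table:** the arm went near none of the bystanders, and those visible looked unmoved. I only judged this by eye. The one image comparison I ran was swamped by the arm and its shadows, so it showed nothing. In the final top view the arm hid the ferrule and most of the spare nozzle, but both looked in place in the scene view.

**Disagreement:** the fixture points I measured differed by up to about 2 mm between views, and by about 4 mm in the first top view. I therefore steered by the plate's position relative to the fixture within the same wrist picture.

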